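Lock a tube block into the block shaker

ROBOT

A 7-joint arm with a two-finger parallel gripper is mounted at the origin on a cart in front of the work surface, level with it; the furniture and walls round the work are solid. World frame = base frame: x ahead of the robot, y to its left, z up, the work surface at z = 0. Lengths are in m, angles in rad, forces in N, time in s.
With the tool pointing down it reaches from about 0.4 to 0.85 m from the base axis. Payload 10.4 kg.
Tool frame: the origin (TCP) lies midway between the tips of the shut fingers; the grasp point (between the pads) lies 19 mm behind it (hold_point_z is the distance from the TCP to the grasp point, in m); z points along the fingers, y is the line along which they close (so a half turn about z gives the same grasp; the last joint's range is limited). The gripper opens to 85 mm and grips with 20 to 120 N. Pads are 22 mm wide; open, the fingers measure 114 mm over their backs; the gripper's body (76 mm by 85 mm) begins 54 mm behind the grasp point. The pads swing forward as they close: fully open they stand 13 mm farther back than shut.
Start: joints at [1.139, 0.332, -0.065, 1.46, 0.022, 1.35, -0.088], TCP at [0.248, -0.574, 0.231] pointing down, gripper open.
Joint ranges: [-2.6, 2.6], [-0.5, 2.12], [-1.47, 1.34], [0.16, 2.42], [-1.27, 4.41], [0.06, 2.06], [-2.6, 2.6]. Speed limits (rad/s): [2.22, 2.22, 2.79, 2.79, 3.14, 3.14, 3.14].

INTERFACE

Orientations are given as [roll, pitch, yaw] about the fixed x, y, z axes, in that order (R = Rz(yaw) Ry(pitch) Rx(roll)).
In Python, from plant import move_to, move_linear, movej, grip, pause, inverse_kinematics, snapshot, calibration, MotionError, sign_off, current_clock, current_qpos, current_qvel, current_effort, current_ee_pos, current_ee_rot, current_wrist_force, current_torque, current_width, current_grip_force, hold_point_z gives the robot as it stands. The module is installed in compiled form; this text tells all that it offers. Calls block until the motion is done:
- move_to(position, orientation): joint-space move of the TCP to a pose.
- move_linear(position, speed=0.15, orientation=None, threshold=None): straight line of the TCP; orientation=None keeps the orientation; speed is the mean speed in m/s. With threshold (N) it stops when the force on the tool has changed by that much, and returns True; else False.
- movej(angles): joint-space move.
- grip(opening): finger opening in m; the grip force is fixed at half the most; returns when the fingers have stopped.
- pause(seconds).
- inverse_kinematics(position, orientation): joint angles nearest the present ones, or None.
- snapshot(name): name is "scene" or "side" or "wrist"; returns the picture (400x640x3 uint8, red, green, blue); there is no depth.
- calibration(name): a dict with "K" (3x3 intrinsics, pixels), "dist_coeffs" ([k1, k2, p1, p2, k3] as OpenCV has them; the pictures are not rectified), "world_from_camera" (4x4, takes a point from camera to world coordinates). Camera axes: x right, y down, z forward; pixel columns grow to the right and rows downward; lengths in m; the calibration is good to about 2 mm. A picture is of the moment at which its call begins: read the wrist's pose just before it. calibration takes no time and is no camera call; for the wrist camera it gives the pose at the moment of the call.
A pose or a line that the arm cannot do raises MotionError and nothing moves.
- sign_off(): hands the job in; it is judged then, once.
Readings, each from a call of its own:
- current_clock(): time.
- current_qpos(): joint angles.
- current_qvel(): joint speeds.
- current_effort(): joint torques, N m.
- current_ee_pos(): TCP position.
- current_ee_rot(): TCP orientation.
- current_wrist_force(): force on the tool from outside, world axes, zero at the start.
- current_torque(): the same for the moment, N m.
- current_width(): finger opening in m.
- current_grip_force(): force on a finger pad.
Only numpy, scipy, OpenCV 4.12 (cv2) and the standard library are available. Lean on these libraries where they do the work, as an engineer would, in place of code of your own. Each camera call takes 0.05 s, during which the arm holds its last target. There are 200 camera calls.

TASK

Fit the aluminium tube block with the six wide wells onto the block shaker: set it on the sprung heater plate just in front of the two clamp toes, one ear facing each toe, press it down and slide it back under the toes, past their teeth, then let it come up so that both ears are locked in the pockets under the toes. Leave the twelve-well block and the other things on the bench where they stand.

Things in the scene. Friction and masses are not known exactly. Their poses are not given: they have to be found in the camera images.
- block_six_center (a point): Centre, half-way up, of the tube block to fit: aluminium, 72 (x) x 48 (y) x 64 mm high, about 0.36 kg, six wide wells (17 mm, 3 x 2) in its top; stands upright, z up, same either way round. At the foot of each long side (+y, -y) an ear sticks out 12 mm: 26 mm long in x, centred, 6 mm thick, 72 mm over both. Grip across the 48 mm, fingertips 26 mm or more above its underside, to pass over the toes.
- block_twelve_center (a point): Centre of the spare tube block: same material, outer size and ears, but twelve narrow wells (11 mm, 4 x 3). To be left alone. It stands to one side of the shaker and the six-well block to the other; which is where changes.
- shaker: Block shaker, fixed to the bench: white housing 200 (x) x 152 (y) x 58 mm high, sloped control panel at its front (-x). Origin at the centre of its underside; x points to its back, y to its left. In its top a dark steel heater plate, two steel clamp toes left and right of the plate's rear half.
- load_place (a point): Point on the shaker, axes as the shaker's, in the middle of the heater plate's top when up, 62 mm above the bench: the middle of the block's underside goes here, its x along this x, before it is pressed down; its ears are then 8 mm in front of the toes. The housing's rim stands 4 mm lower than the raised plate, 50 mm to the front of this point and 41 mm to each side: the sinking block must stay inside it.
- seat_place (a point): Where the block's centre (half-way up) is when locked in: 42 mm further along +x than load_place and the plate sunk 2 mm; axes as the shaker's. The ears then have 3 mm play to front and back and 4 mm to each side in the pockets. Slid back, the block meets the stops 45 mm behind load_place.
- toe_left (a point): Front end of the left clamp toe, on the underside of its tooth; the right toe is its mirror image at -y of the shaker. The 5 mm thick lip overhangs from 28 mm off the middle line out to a side wall at 40 mm; its top is 71 mm above the bench. The tooth hangs 3 mm below the lip, 5 mm long in x: an ear passes below it only with the plate sunk over 5 mm. Behind it lies the pocket, 32 mm long, then the stop.
- heater_plate (a joint): How far the heater plate is sunk, m: 0 = up, 0.012 = bottom stop. It is sprung: 8 N at 0, 0.5 N more per mm. A block's weight alone does not sink it; 7 to 9 N on top of that hold it 8 mm down, the depth to slide at. Let go with the ears behind the teeth, it rises and lifts them into the pockets against the lips, where it reads about 0.002.
- lab_timer: Digital timer, 58 x 70 x 18 mm, lies in front of the shaker; origin at its underside. Bystander.
- vial_a: Vial, 27 mm wide, 56 mm high, in front of the shaker; origin at its underside. Bystander.
- vial_b: Vial, 24 mm wide, 50 mm high, beside the other; origin at its underside. Bystander.
- beaker_small: Glass beaker, 59 mm wide, 70 mm high, left of the centrifuge; origin at its underside. Bystander.
- bottle_small: Glass bottle, 56 mm wide, 105 mm high, behind the shaker; origin at its underside. Bystander.
- forceps: Steel forceps, 19 x 127 x 8 mm, lying at the left front; origin at the underside. Bystander.
Mind the look-alikes: they are no part of the job. What is shaped like the part that bears block_six_center but orange or purple is not meant.

How it is judged:
By the outcome, as a careful person would: the job done as asked, in the order asked, and still so for the second after the job is handed in, with the robot touching nothing.
It also fails if it takes over 37 s, if anything falls off the work surface, if the arm or the gripper's body presses on something with over 40 N, if the wrist force passes 120 N, or if a joint passes its speed limit or range.

## Working session

There is one attempt and no reset: what is moved stays moved. The work goes in short steps, each a Python script; the robot and the scene stay as the last script left them, time stands still between calls to the robot, and variables do not carry over. Pictures are saved under pics/ and viewed, at most 10 in all, crops included, and the job is handed in when it is done.

```bash
mkdir -p pics; python3 - <<'E'
from plant import *
import cv2,numpy as np
for n in("scene","side"):
    im=snapshot(n); cv2.imwrite(f"pics/{n}0.png",im[:,:,::-1])
    c=calibration(n); print(n,c["K"],c["dist_coeffs"],np.round(c["world_from_camera"],3))
print(current_clock(),hold_point_z() if callable(hold_point_z) else hold_point_z,current_ee_rot(),current_width())
E
```

```text
scene [[442.31894235   0.         329.01834368]
 [  0.         442.31894235 203.94972445]
 [  0.           0.           1.        ]] [-0.02088113  0.          0.          0.          0.        ] [[ 0.642 -0.427  0.637 -0.172]
 [-0.767 -0.361  0.53  -0.521]
 [ 0.004 -0.829 -0.559  0.728]
 [ 0.     0.     0.     1.   ]]
side [[456.8752016    0.         322.09609824]
 [  0.         456.8752016  204.86651176]
 [  0.           0.           1.        ]] [-0.10443187  0.          0.          0.          0.        ] [[-0.984 -0.092  0.151  0.373]
 [-0.175  0.395 -0.902  1.36 ]
 [ 0.023 -0.914 -0.405  0.642]
 [ 0.     0.     0.     1.   ]]
0.1 0.0187 [-3.14031865e+00  6.93530677e-05  4.08826939e-01] 0.08536495728644544
```

View pics/scene0.png

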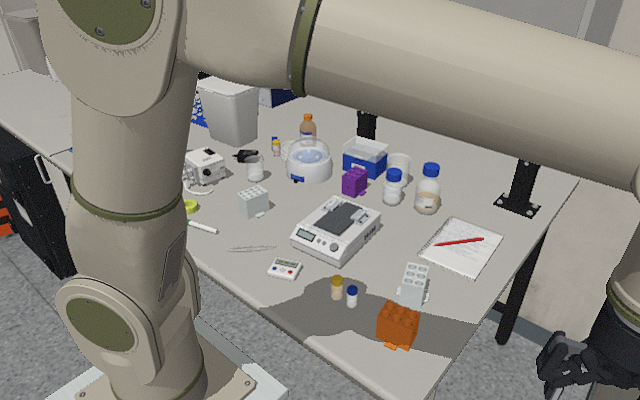

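View pics/side0.png

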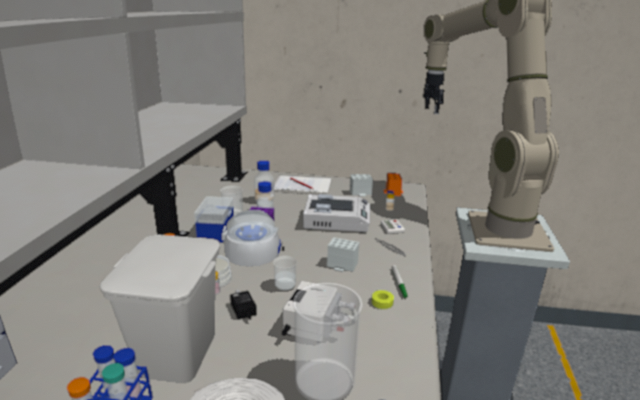

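The scene view shows aluminium blocks at (253,202) and (415,283), look-alikes in purple (355,181) and orange (398,322), and the shaker around (337,230). I'll enlarge the two aluminium candidates and the shaker.

```bash
cat > h.py <<'E'
from plant import *
import cv2,numpy as np
def cast(c,px,z):
    K=np.array(c["K"]);d=np.array(c["dist_coeffs"]);T=np.array(c["world_from_camera"])
    p=cv2.undistortPoints(np.array(px,float).reshape(-1,1,2),K,d).reshape(-1,2)
    r=np.c_[p,np.ones(len(p))]@T[:3,:3].T; o=T[:3,3]
    return o+r*((z-o[2])/r[:,2])[:,None]
def proj(c,P):
    T=np.linalg.inv(np.array(c["world_from_camera"]))
    P=np.array(P,float).reshape(-1,3)
    rv=cv2.Rodrigues(T[:3,:3])[0]
    return cv2.projectPoints(P,rv,T[:3,3],np.array(c["K"]),np.array(c["dist_coeffs"]))[0].reshape(-1,2)
E
python3 - <<'E'
from h import *
im=cv2.imread("pics/scene0.png")
f=lambda x,y,w,h,s:cv2.resize(im[y:y+h,x:x+w],None,fx=s,fy=s,interpolation=cv2.INTER_CUBIC)
a=f(228,178,50,50,6);b=f(390,255,50,50,6)
s=f(285,188,100,84,6)[:504]
col=np.vstack([a,b])[:600,:]
out=np.zeros((600,800,3),np.uint8); out[:,:300]=col; s=f(285,188,100,84,5); out[:420,300:800]=s
cv2.imwrite("pics/crop1.png",out)
c=calibration("scene")
print(cast(c,[(250,188),(415,268)],.064).round(3),cast(c,[(350,217),(297,230),(334,262),(380,207),(337,199)],.06).round(3))
E
```

```text
[[ 0.502  0.331  0.064]
 [ 0.513 -0.2    0.064]] [[ 0.578  0.032  0.06 ]
 [ 0.449  0.099  0.06 ]
 [ 0.416 -0.047  0.06 ]
 [ 0.666 -0.001  0.06 ]
 [ 0.622  0.111  0.06 ]]
```

View pics/crop1.png

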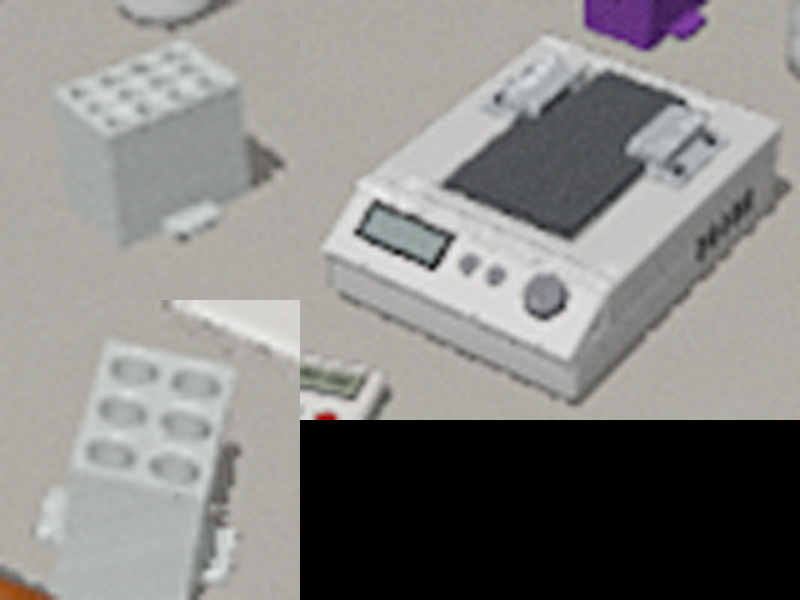

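The upper crop, (253,202), has 12 narrow wells and must stay put. The lower crop, (415,283), has six wide wells (3 x 2) in bare aluminium, so it is the one meant. The purple and orange ones are ruled out by colour. Next I'll use the wrist camera over the block and the shaker.

```bash
python3 - <<'E'
from h import *
c=calibration("scene")
B=cast(c,[(407.5,262),(429.2,266.3),(424.2,287),(402.5,284.2)],.064)
print(B.round(3),B.mean(0))
for i in range(4): d=B[(i+1)%4]-B[i]; print(np.linalg.norm(d),np.degrees(np.arctan2(d[1],d[0])))
P=cast(c,[(285+(x-300)/5,188+y/5) for x,y in((443,185),(572,240),(690,100),(600,70))],.062);print(P.round(3))
w=calibration("wrist");T=np.array(w["world_from_camera"]);print(w["K"],T.round(3),current_ee_pos(),current_ee_rot())
# camera in tool
from scipy.spatial.transform import Rotation as R
Rt=R.from_euler("xyz",current_ee_rot()).as_matrix();print((Rt.T@(T[:3,3]-current_ee_pos())).round(3),(Rt.T@T[:3,:3]).round(2))
for y in(0,.5,1,-.5,-1,np.pi/2,-np.pi/2):
  for p in((.51,-.2,.3),(.51,-.2,.05),(.55,.04,.3),(.55,.04,.12)):
    q=inverse_kinematics(p,[np.pi,0,y]);print(round(y,2),p,None if q is None else np.round(q,2))
E
```

```text
[[ 0.519 -0.176  0.064]
 [ 0.538 -0.221  0.064]
 [ 0.474 -0.245  0.064]
 [ 0.452 -0.206  0.064]] [ 0.49599004 -0.21213162  0.064     ]
0.04845545954525744 -67.14054993858845
0.06845861511549407 -159.40969603318933
0.04539521641548215 119.4710692046603
0.07363455880555093 23.36648535723055
[[0.489 0.079 0.062]
 [0.496 0.002 0.062]
 [0.631 0.029 0.062]
 [0.622 0.083 0.062]]
[[353.26727031   0.         323.44908586]
 [  0.         353.26727031 195.49360324]
 [  0.           0.           1.        ]] [[ 0.397 -0.877 -0.271  0.317]
 [-0.918 -0.38  -0.114 -0.543]
 [-0.003  0.294 -0.956  0.373]
 [ 0.     0.     0.     1.   ]] [ 0.24830304 -0.57320317  0.23059841] [-3.14031865e+00  6.93530677e-05  4.08826939e-01]
[ 0.075 -0.001 -0.142] [[-0.   -0.96 -0.29]
 [ 1.   -0.   -0.  ]
 [ 0.   -0.29  0.96]]
0 (0.51, -0.2, 0.3) [ 0.61  0.16 -0.36  1.54  0.06  1.45 -1.32]
0 (0.51, -0.2, 0.05) [ 0.58  0.36 -0.34  1.84  0.15  0.96 -1.39]
0 (0.55, 0.04, 0.3) [ 0.51  0.22 -0.78  1.52  0.15  1.47 -1.84]
0 (0.55, 0.04, 0.12) [ 0.46  0.35 -0.73  1.76  0.26  1.13 -1.92]
0.5 (0.51, -0.2, 0.3) [ 0.63  0.16 -0.38
[... 820 characters left out ...]
1 (0.51, -0.2, 0.05) [ 0.48  0.35 -0.23  1.85  0.1   0.95 -2.35]
-1 (0.55, 0.04, 0.3) [-1.13  0.24  1.17  1.59 -0.22  1.46 -2.52]
-1 (0.55, 0.04, 0.12) [-1.08  0.49  1.17  1.84 -0.5   1.15 -2.31]
1.57 (0.51, -0.2, 0.3) [ 0.75  0.17 -0.52  1.54  0.08  1.46  0.23]
1.57 (0.51, -0.2, 0.05) [ 0.73  0.39 -0.52  1.83  0.23  0.97  0.11]
1.57 (0.55, 0.04, 0.3) [ 0.54  0.22 -0.81  1.51  0.16  1.47 -0.28]
1.57 (0.55, 0.04, 0.12) [ 0.5   0.37 -0.78  1.76  0.28  1.13 -0.37]
-1.57 (0.51, -0.2, 0.3) [-0.77  0.28  1.29  1.6  -0.27  1.46 -2.6 ]
-1.57 (0.51, -0.2, 0.05) [-0.61  0.64  1.16  1.9  -0.68  1.06 -2.3 ]
-1.57 (0.55, 0.04, 0.3) None
-1.57 (0.55, 0.04, 0.12) [ 0.81  0.58 -1.24  1.75  0.58  1.24  2.57]
```

```bash
python3 - <<'E'
from h import *
import pickle
D={}
for n,p,y in(("blk",(.535,-.195,.26),.39),("shk",(.58,.045,.30),.2)):
    move_to(p,[np.pi,0,y]); pause(.15)
    c=calibration("wrist"); im=snapshot("wrist"); D[n]=c
    cv2.imwrite(f"pics/w_{n}.png",im[:,:,::-1]); print(current_clock(),current_ee_pos())
pickle.dump(D,open("cal.pkl","wb"))
E
```

```text
2.0333 [ 0.53470947 -0.19583336  0.25988037]
3.2083 [0.58005316 0.04323948 0.29969401]
```

View pics/w_blk.png

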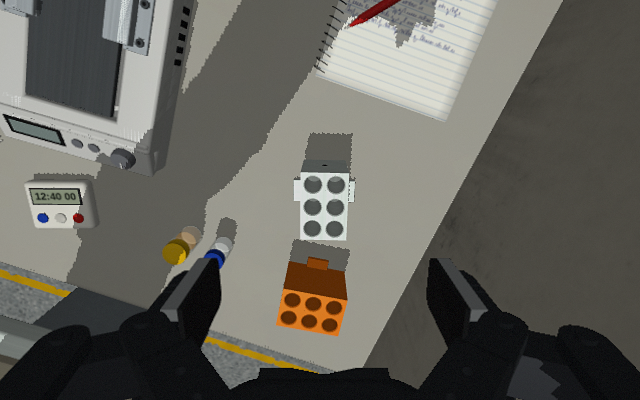

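View pics/w_shk.png

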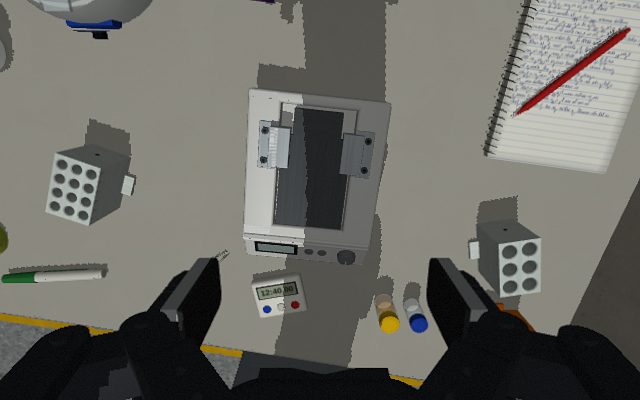

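The wrist view of the block shows the six-well top at (300-348, 172-240), ears at x≈297 and 351, and the orange look-alike in front of it. The shaker view shows the plate at (275-352, 105-230) and the toes at (275,145) and (357,155). I'll enlarge both for the corners.

```bash
python3 - <<'E'
from h import *
a=cv2.imread("pics/w_shk.png")[85:270,245:405];b=cv2.imread("pics/w_blk.png")[165:245,288:363]
out=np.zeros((592,800,3),np.uint8)
out[:555,:480]=cv2.resize(a,None,fx=3,fy=3,interpolation=cv2.INTER_CUBIC)
out[:320,490:790]=cv2.resize(b,None,fx=4,fy=4,interpolation=cv2.INTER_CUBIC)
cv2.imwrite("pics/crop2.png",out)
g=cv2.imread("pics/w_blk.png").min(2); m=(g>195).astype(np.uint8)
m[:165]=0;m[250:]=0;m[:,:285]=0;m[:,365:]=0
m=cv2.morphologyEx(m,cv2.MORPH_OPEN,np.ones((3,3)))
cs=max(cv2.findContours(m,0,2)[0],key=cv2.contourArea)
print(cv2.boundingRect(cs),cv2.minAreaRect(cs))
print(g[206,290:360]);print(g[165:250,324])
E
```

```text
(294, 173, 54, 67) ((320.5, 206.0), (66.0, 53.0), 90.0)
[143 143 143 143 143 144 143 143 143 142 206 220 217 163  78  67  73  76
  78  76  81  80  79  82  82  83  80  79  76  71  72 161 215 210 210 213
 146  63  75  79  81  82  83  81  81  81  82  80  80  80  80  75  70  91
 173 210 211 196 139 143 143 143 145 143 144 144 144 143 143 145]
[  0  85  84  83  79  84  78 109 215 209 207 209 209 208 207 207 208 209
 209 210 210 208 208 208 207 207 208 209 210 209 208 207 209 208 208 209
 209 209 209 208 209 210 212 212 213 212 211 213 212 212 212 212 210 211
 211 213 213 213 213 215 213 213 215 214 215 215 214 214 213 212 215 214
 213 214 218 134 140 142 143 150  84  87  86  88  83]
```

View pics/crop2.png

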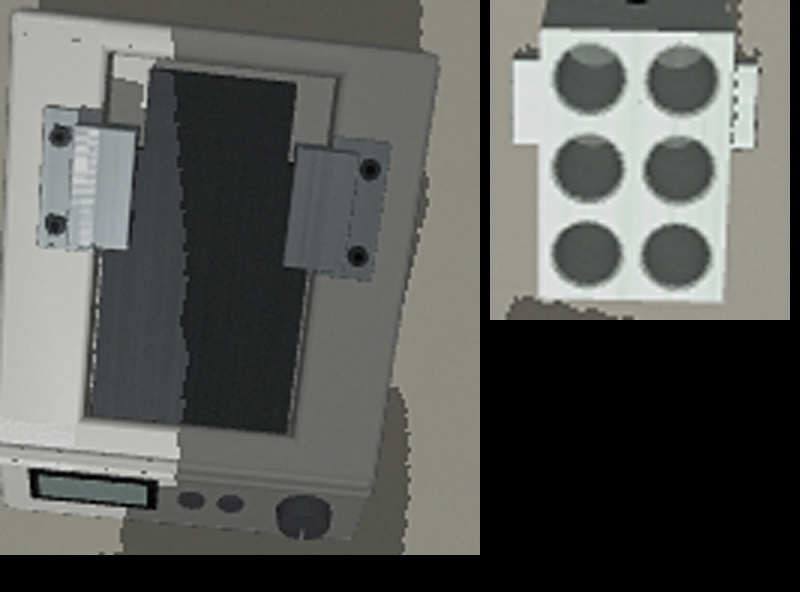

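```bash
cat > fit.py <<'E'
from h import *
from scipy.optimize import least_squares
def fit(c,px,loc):  # loc: x,y (object), z world
    px=np.array(px,float);loc=np.array(loc,float)
    W=np.array([cast(c,[p],l[2])[0,:2] for p,l in zip(px,loc)])
    def f(q):
        s,k=np.sin(q[2]),np.cos(q[2]);return (loc[:,:2]@np.array([[k,s],[-s,k]])+q[:2]-W).ravel()
    r=least_squares(f,[*W.mean(0),.3]);return r.x,r.fun.reshape(-1,2)
E
python3 - <<'E'
from fit import *
import pickle
D=pickle.load(open("cal.pkl","rb"))
S=lambda x,y:(245+x/3,85+y/3); B=lambda x,y:(288+(x-490)/4,165+y/4)
q,r=fit(D["shk"],[S(130,248),S(285,266),S(82,418),S(292,436)],[(.021,.028,.071),(.021,-.028,.071),(-.05,.041,.058),(-.05,-.041,.058)])
print("load",q.round(4),(r*1e3).round(1))
b,r=fit(D["blk"],[B(541,30),B(735,32),B(724,300),B(539,298)],[(.036,.024,.064),(.036,-.024,.064),(-.036,-.024,.064),(-.036,.024,.064)])
print("block",b.round(4),(r*1e3).round(1))
np.save("q.npy",[q,b])
c=calibration("scene");sx=lambda x,y:(390+x/6,255+(y-300)/6)
print("scene block",fit(c,[sx(105,342),sx(235,368),sx(205,492),sx(75,475)],[(.036,.024,.064),(.036,-.024,.064),(-.036,-.024,.064),(-.036,.024,.064)])[0])
E
```

```text
load [0.5456 0.0506 0.0839] [[-0.4  0.4]
 [-0.1  0.4]
 [ 1.1 -0.4]
 [-0.6 -0.4]]
block [ 0.4962 -0.2108  0.3685] [[ 0.3  0.4]
 [ 0.  -0.1]
 [-0.3 -0.2]
 [ 0.1 -0.2]]
scene block [ 0.49596369 -0.2121042   0.40500692]
```

```bash
python3 - <<'E'
from h import *
q,b=np.load("q.npy"); o=[np.pi,0,b[2]]
move_to([b[0],b[1],.13],o)
move_linear([b[0],b[1],.030],speed=.12)
print(current_clock(),current_wrist_force(),current_ee_pos(),current_ee_rot())
w=grip(.03);print(w,current_width(),current_grip_force(),current_clock(),current_wrist_force())
move_linear([b[0],b[1],.16],speed=.15)
print(current_clock(),current_wrist_force(),current_width())
move_to([q[0],q[1],.16],[np.pi,0,q[2]]);pause(.15)
print(current_clock(),current_ee_pos(),current_ee_rot(),current_wrist_force())
import pickle;pickle.dump(calibration("wrist"),open("cal2.pkl","wb"))
im=snapshot("wrist");cv2.imwrite("pics/held.png",im[:,:,::-1])
E
```

```text
5.4 [ 0.54187835 -0.04972542  0.11716785] [ 0.49682779 -0.21089246  0.03074385] [ 3.14078141e+00 -8.89360970e-04  3.68674176e-01]
False 0.04710898549430301 62.95843720436096 5.8417 [-0.19179734  0.43876455  5.71980637]
6.8583 [-0.18997084  0.14216261 -3.26006711] 0.04717992621784059
8.0417 [0.54564469 0.04872105 0.15974825] [3.14110935e+00 4.18166991e-04 8.14779859e-02] [-0.01288671  0.11031093 -3.01005901]
```

View pics/held.png

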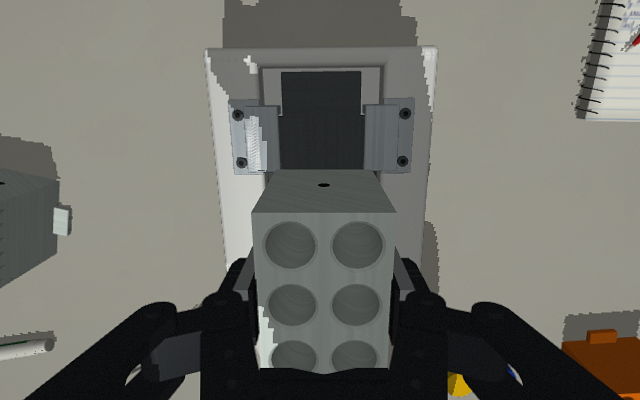

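The block is held square: its top rear edge is at v≈212 (u 251-397), and the toe front corners are at (281,171) and (365,171), centred on the same column. I'll check the x offset in the hand, then lower it.

```bash
python3 - <<'E'
from h import *
import pickle
c=pickle.load(open("cal2.pkl","rb"));q,b=np.load("q.npy")
ex=np.array([np.cos(q[2]),np.sin(q[2])]);ey=np.array([-ex[1],ex[0]])
M=np.c_[ex,ey]
L=lambda px,z:((cast(c,px,z)[:,:2]-q[:2])@M*1e3).round(1)
print("toes (21,+-28)",L([(281,171),(365,171)],.071))
print("block rear top (36,+-24)",L([(251,212),(397,212)],.194))
e=current_ee_pos();print("ee",(np.array(e[:2])-q[:2])@M*1e3)
# lower to just above the plate, then touch
o=[np.pi,0,q[2]]
move_linear([q[0],q[1],.104],speed=.1,orientation=o);pause(.2)
print(current_clock(),current_ee_pos(),(np.array(current_ee_pos()[:2])-q[:2])@M*1e3,current_ee_rot(),current_wrist_force())
im=snapshot("wrist");cv2.imwrite("pics/low.png",im[:,:,::-1])
im=snapshot("scene");cv2.imwrite("pics/low_s.png",im[:,:,::-1])
E
```

```text
toes (21,+-28) [[ 21.1  27.9]
 [ 20.9 -28.4]]
block rear top (36,+-24) [[ 36.3  22.7]
 [ 36.1 -24.6]]
ee [-0.04835744 -1.55386844]
9.0 [0.54601989 0.05065592 0.10470006] [0.46752262 0.00410065] [ 3.14147005e+00 -1.25506331e-03  8.38930972e-02] [-0.14874045 -0.09003365 -2.22795035]
```

```bash
python3 - <<'E'
from h import *
q,b=np.load("q.npy")
hit=move_linear([q[0],q[1],.0885],speed=.02,threshold=4)
z0=current_ee_pos()[2];pause(.2);print(hit,current_clock(),z0,current_ee_pos(),current_wrist_force())
move_linear([q[0],q[1],.0925-.0083],speed=.02);pause(.2)
print(current_clock(),current_ee_pos(),current_ee_rot(),current_wrist_force(),current_torque())
E
```

```text
True 9.8917 0.09187011627443774 [0.5453723  0.05056694 0.09196138] [2.12254643 0.60389829 5.05076194]
10.6 [0.54545547 0.05059003 0.08455728] [3.14141288e+00 2.35986424e-03 8.38387969e-02] [-1.82853485  0.20423409  7.48588083] [-0.02576578  0.27426429 -0.01059571]
```

```bash
python3 - <<'E'
from h import *
q,b=np.load("q.npy");ex=np.array([np.cos(q[2]),np.sin(q[2])]);M=np.c_[ex,[-ex[1],ex[0]]]
def rep(*a):print(*a,current_clock(),((np.array(current_ee_pos()[:2])-q[:2])@M*1e3).round(1),round(current_ee_pos()[2],4),np.round(current_wrist_force(),1),round(current_width(),4))
move_linear([q[0],q[1],.0832],speed=.02);pause(.1);rep()
for d in(.01,.022,.034,.042):
    h=move_linear([*(q[:2]+ex*d),.0832],speed=.03,threshold=12);rep(d,h)
    if h:break
pause(.2);rep()
im=snapshot("wrist");cv2.imwrite("pics/slid.png",im[:,:,::-1])
E
```

```text
10.95 [-0.1 -0. ] 0.0836 [-2.3  0.3  8.9] 0.0469
0.01 False 11.4333 [ 9.5 -0. ] 0.0833 [-3.2 -1.2  8.5] 0.0469
0.022 False 11.9833 [21.4 -0. ] 0.0833 [-4.2 -0.5  7.8] 0.0472
0.034 False 12.5333 [33.5  0. ] 0.0834 [-4.1 -0.7  8.9] 0.0473
0.042 False 12.95 [41.5 -0. ] 0.0834 [-3.3  0.2  8.5] 0.0471
13.15 [41.6 -0. ] 0.0835 [-3.3 -0.1  9. ] 0.0471
```

```bash
python3 - <<'E'
from h import *
q,b=np.load("q.npy");ex=np.array([np.cos(q[2]),np.sin(q[2])]);M=np.c_[ex,[-ex[1],ex[0]]]
def rep(*a):print(*a,current_clock(),((np.array(current_ee_pos()[:2])-q[:2])@M*1e3).round(1),round(current_ee_pos()[2],4),np.round(current_wrist_force(),1),round(current_width(),4))
p=q[:2]+ex*.042
h=move_linear([*p,.0898],speed=.02,threshold=15);pause(.2);rep(h)
h=move_linear([*p,.0912],speed=.01,threshold=8);pause(.1);rep("locked?",h)
E
```

```text
False 13.8833 [41.5  0. ] 0.0898 [-2.2 -0.5  6.3] 0.0474
locked? True 14.2 [41.5 -0. ] 0.0908 [-0.3  0.1  2.1] 0.0473
```

The upward force is now falling as the lips take over, which fits the ears being behind the teeth. I'll release, back off and look.

```bash
python3 - <<'E'
from h import *
import pickle
q,b=np.load("q.npy");ex=np.array([np.cos(q[2]),np.sin(q[2])])
p=q[:2]+ex*.042
grip(.085);pause(.2);print(current_clock(),current_width(),current_wrist_force())
move_linear([*p,.19],speed=.12);move_linear([*(p+ex*.03),.27],speed=.2);pause(.3);print(current_clock(),current_wrist_force())
pickle.dump(calibration("wrist"),open("cal3.pkl","wb"))
im=snapshot("wrist");cv2.imwrite("pics/end_w.png",im[:,:,::-1]);s=snapshot("scene");d=snapshot("side")
cv2.imwrite("pics/end_s.png",s[:,:,::-1])
out=np.zeros((600,800,3),np.uint8)
out[:480,:400]=cv2.resize(im[100:260,250:383][:,:,::-1],(400,480),interpolation=cv2.INTER_CUBIC)
out[:300,400:]=cv2.resize(s[160:265,275:415][:,:,::-1],(400,300),interpolation=cv2.INTER_CUBIC)
out[300:,400:]=cv2.resize(d[160:242,290:400][:,:,::-1],(400,300),interpolation=cv2.INTER_CUBIC)
cv2.imwrite("pics/end.png",out)
E
```

```text
14.8667 0.08534104325550632 [0.5717274  0.04767623 0.46801007]
16.7167 [ 0.07831684  0.71275724 -0.62581739]
```

View pics/end.png

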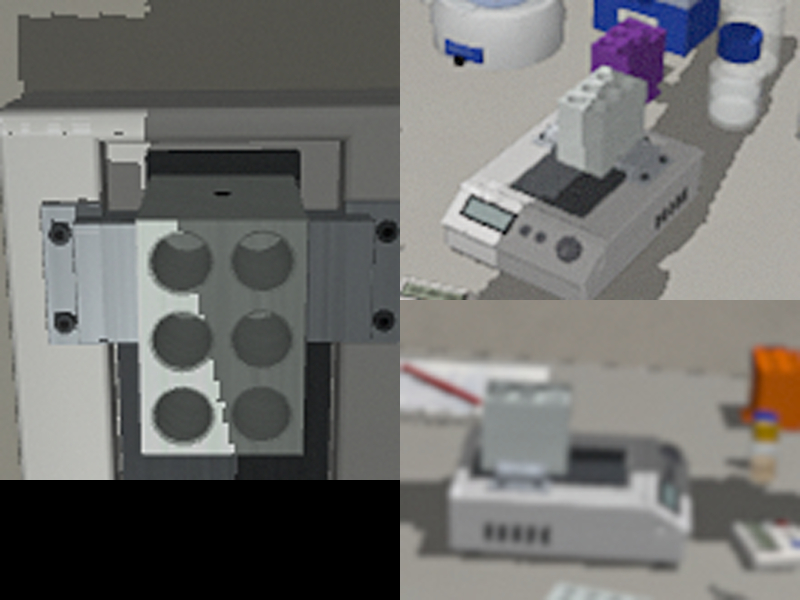

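The end view shows the block upright between the toes, with its top corners at crop (137,218), (306,218), (303,456) and (141,454). Before handing in, I'll check its pose numerically.

```bash
python3 - <<'E'
from fit import *
import pickle
c=pickle.load(open("cal3.pkl","rb"));q,b=np.load("q.npy")
S=lambda x,y:(250+x*133/400,100+y/3)
r,e=fit(c,[S(137,218),S(306,218),S(303,456),S(141,454)],[(.036,.024,.124),(.036,-.024,.124),(-.036,-.024,.124),(-.036,.024,.124)])
ex=np.array([np.cos(q[2]),np.sin(q[2])]);M=np.c_[ex,[-ex[1],ex[0]]]
off=(r[:2]-q[:2])@M*1e3;print(off,r[2]-q[2],(e*1e3).round(1))
if abs(off[0]-42)<3 and abs(off[1])<3 and abs(r[2]-q[2])<.06 and abs(e).max()<.0015: print(sign_off(),current_clock())
E
```

```text
[40.99102244  1.21764079] -0.001345176195255482 [[-0.4  0.4]
 [-0.3 -0.7]
 [ 0.6  0.3]
 [ 0.1 -0. ]]
the job is handed in; nothing more can be done
the job is handed in; nothing more can be done
```

The six-well block is on the shaker with both ears behind the teeth, measured 41 mm back from the load place (42 nominal) and 1 mm off the middle line. I handed the job in at about 17 s with the gripper clear. The plate's final height wasn't measured directly; that it locked is judged from the force change on rising and the end views.

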